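# Mount the belt sensor in its spring-plunger post holder

### The job

Draw the black photo sensor on its steel post out of the blue parking block, and slide the post down into the aluminium post holder beside the belt, pushing gently but firmly past the side spring plunger until its foot has pressed the spring seat in the bore fully home. The blue lens must look squarely across at the belt. Let go, and leave the post standing upright, gripped by the plunger, with the other things undisturbed.

Things in the scene. Friction and masses are not known exactly. Their poses are not given: they have to be found in the camera images.
- sensor_head (a point): Centre of the black sensor head, to be grasped: a box 44 (own x) x 30 (own y) x 36 mm high on a round steel rod, 128 mm above the rod's foot. Own +x points out of the blue round lens, z up along the rod. It starts upright, its foot at the bottom of the bore of a blue parking block, the lens turned up to about 0.6 rad either way from world +x.
- sensor_foot (a point): Centre of the flat foot of the sensor's rod, 128 mm below the centre of the head; axes as the head's. The rod is 16 mm in diameter and 110 mm long below the head; its lowest 9 mm taper to 9 mm across.
- sensor_lens (a point): Middle of the blue lens on the head's front face, 23.5 mm from the head's centre along its own +x.
- guide_head (a point): Centre of the yellow upright roller (28 mm across, 36 mm high) on the other post, which is not to be touched: same rod, in the other parking block. Which post stands in which place changes. Its top is 166 mm above the table.
- block_a: Blue plastic parking block of the sensor post, fixed, 60 x 60 x 40 mm high, origin at the centre of its underside; blind bore from above 32 mm deep, about 1 mm wider than the rod.
- holder_mouth (a point): Centre of the mouth of the post holder's bore, in its top face, 75 mm above the table. x points roughly towards the belt (up to 0.5 rad off), z up. Bore vertical, 1.5 mm wider than the rod, chamfered at the mouth.
- holder: The whole post holder, fixed, with plunger and seat: aluminium block 50 x 50 x 75 mm high on a foot plate 94 mm long; origin at the centre of its underside, under the mouth, axes as the mouth's. Rod against bore, nose and seat together may not exceed 60 N; a downward push of 20 to 25 N is enough.
- sensor_post: The whole sensor post, head and rod; its origin is the foot. 0.2 kg, up to 30% lighter or heavier.
- plunger (a joint): Sprung plunger with round brass nose, on the holder's own +y side, 18 mm below the mouth; a yellow knob on its stem ends 53 mm from the bore's axis. Value: how far the nose is pushed out, m: 0 in an empty bore (it stands 4 mm into it), about 0.002 with the rod beside it, at most 0.006. Riding the taper over it takes about 6 to 15 N downwards, sliding on 3 to 10 N.
- seat (a joint): Spring seat in the bore; value: how far it is pressed, m: 0 untouched, 0.005 fully home. Untouched it lies anywhere from 32 to 64 mm below the mouth (a hidden stop screw sets this). Pressing it adds about 0.6 to 1.4 N to the sliding force, then it meets a hard stop: feel for the steep rise. The plunger's grip then keeps the post down.
- conveyor: The packing belt, fixed, 200 mm wide, 1.8 m long, 30 mm high (36 mm at its far edge), origin under its middle. It runs along its own y; its own x points straight across it, away from the robot. The lens must look along this x.
- carton0: Pale blue carton 90 x 110 x 50 mm on the belt, to be left alone.
- carton1: Another such carton.
- carton2: Another such carton.
- cleaner: White bottle, 60 mm across, 140 mm high, standing left of the holder; to be left alone.
- driver: Screwdriver lying on the table to the right, to be left alone.
- label_roll: Roll of labels, 90 mm across, 40 mm high, to be left alone.
There are look-alikes about, which are no part of the job. What is meant by the sensor_post is not green, red or white, and is the smaller of those in its own colour.

How it is judged (in metres and radians):
On the way, in this order (a step that is already met when the one before it is completed fails the run):
1. the sensor post is drawn up out of its parking block (z of sensor_foot in the frame of block_a above 0.042 m), for 0.1 s.
2. the rod has ridden over the plunger in the holder's bore (value of joint plunger above 0.001 m and horizontal distance between sensor_foot and holder_mouth below 0.005 m and z of sensor_foot in the frame of holder_mouth below -0.022 m), for 0.1 s.
At the end, for the whole second after the job is handed in: The post stands still in the holder's bore (foot within 4 mm of the bore's axis, upright within 0.09 rad), the plunger pushed out at least 1 mm by the rod, the spring seat pressed at least 3.5 of its 5 mm, and the lens facing the belt within 0.26 rad (15 degrees) of straight across (value of joint seat above 0.0035 m and value of joint plunger above 0.001 m and horizontal distance between sensor_foot and holder_mouth below 0.004 m and angle between sensor_head's own z axis and vertical below 0.09 rad and angle between the x axis of sensor_head and the x axis of conveyor, either way round below 0.26 rad and x of sensor_lens in the frame of holder_mouth above 0.005 m and linear speed of sensor_post below 0.01 m/s); the robot touches nothing.
It fails at once if the post is forced in the holder with more than 60 N (contact force between sensor_post and holder above 60 N).
It fails at once if the other post is pulled about (its head moves more than 15 mm) (distance of guide_head from where it was at the start of the episode above 0.015 m).
It fails at once if a bystander is moved more than 20 mm (distance of any of carton0, carton1, carton2, cleaner, driver, label_roll from where it was at the start of the episode above 0.02 m).
It also fails if it takes over 48 s, if anything falls off the work surface, if the arm or the gripper's body presses on something with over 40 N, if the wrist force passes 120 N, or if a joint passes its speed limit or range.

### The arm

A 6-joint arm with a two-finger parallel gripper is mounted at the origin on the work surface. World frame = base frame: x ahead of the robot, y to its left, z up, the work surface at z = 0. Lengths are in m, angles in degrees, forces in N, time in s.
With the tool pointing down it reaches from about 0.425 to 0.95 m from the base axis. Payload 14.7 kg.
Tool frame: the origin (TCP) lies between the finger pads; the fingertips stand 25 mm ahead of it and the grasp point (between the pads) lies 6 mm ahead of it (env.tip_reach is the distance from the TCP to the fingertips, in m); z points along the fingers, y is the direction in which the jaws open and shut (so a half turn about z gives the same grasp; the last joint's range is limited). The gripper opens to 85 mm and grips with 20 to 120 N. Pads are 22 mm wide; open, the fingers measure 114 mm over their backs; the gripper's body (76 mm by 85 mm) begins 54 mm behind the grasp point. The pads swing forward as they close: fully open they stand 13 mm farther back than shut.
Start: joints at [-2.67, 27.513, 91.461, -0, 61.026, -2.67], TCP at [0.65, 0, 0.256] pointing down, gripper open.
Joint ranges: [-157.49, 157.49], [-46.99, 117.5], [13.45, 153.17], [-89.5, 269.5], [5.16, 153.95], [-167.48, 167.48]. Speed limits (degrees/s): [108.29, 108.29, 136.94, 172.46, 172.46, 172.46].

### API

Orientations are given as [roll, pitch, yaw] about the fixed x, y, z axes, in that order (R = Rz(yaw) Ry(pitch) Rx(roll)).
In Python, from cell import env, camera, find_in, pinpoint gives the robot as it stands.
- The arm moves only by the tool apply_moves, never from a script. Its argument "moves" is a list of rows, each an object with "fingers": the finger opening in mm, from 0 to 85.4; "delta_pos": the shift along the tool's x, y, z in mm, a list of three; "angular": the turn, a rotation vector about the tool's x, y, z in rad, a list of three. A call has exactly 5 rows; each row shifts and turns the commanded pose from where the row before left it, along the tool's axes as they then stand; what a row does not reach is not made up. A row lasts 1/12 s, in which the tool goes at most 41.7 mm and 7.16 degrees, less where a joint would pass 70% of its speed; a pose out of reach is approached as far as the arm can. A call with a gripper value outside its range is refused whole. The fingers move at their own pace and stop on an object; "squeeze" is the grip in N (left out, the last holds). Time passes only in rows, so rows that do not move let the fingers close, or fill a call up. It gives the time, the measured TCP pose, the force and the opening at its end, in the units of the state.
- env.get_obs(): the state, without advancing time (a new reading comes with each control period).
- camera(name): name is "scene" or "side" or "wrist"; returns a dict with "frame" (400x640x3 uint8, blue, green, red), "intrinsics" (3x3 intrinsics, pixels), "k1" (the pictures are not rectified: a ray, as slopes to the right and down, at radius r is drawn at 1 + k1 r^2 times it, then the intrinsics apply), "R" (3x3) and "t" (3): a world point X has camera coordinates R X + t; the wrist camera has in their place "mount" (4x4, takes a point from camera to tool coordinates, whose origin is the TCP and whose axes are the flange's). Camera axes: x right, y down, z forward; pixel columns grow to the right and rows downward; lengths in m; the calibration is good to about 2 mm. A picture is of the moment at which its call begins: read the wrist's pose just before it. There is no depth.
- env.hand_in(): hands the job in, once; it reports no verdict.
Trained networks look in the newest picture that a camera, given by its name, has taken for a name from the list of things; names that differ only in an ending like _2 or _b are one class to them, and where a whole thing is asked for, a point or a joint stands for the part that bears it (a point fixed in the world has none). Each returns a list of dicts, best first, with "conf" (0 to 1); they miss things now and then, are a little off and sometimes report something else, mostly with a low value. They report only what shows in the picture. A call takes as long as a camera call. They do not tell look-alikes from the thing itself.
- find_in(camera, target): "centre" ([column, row] as shares, 0 to 1, of the picture: columns of its width, rows of its height, amid what is visible of it).
- pinpoint(camera, target): "centre" ([column, row] as shares, 0 to 1, of the picture: columns of its width, rows of its height: a listed point, or the origin of a listed thing).
The state is a dict: "time": time; "joint_positions": joint angles; "joint_velocities": joint speeds; "joint_torque": joint torques, N m; "position": TCP position; "ee_rot": TCP orientation; "contact_force": force on the tool from outside, world axes, zero at the start; "moment": the same for the moment, N m; "gripper_width": finger opening in m.
Only numpy, scipy, OpenCV 4.12 (cv2) and the standard library are available. Lean on these libraries where they do the work, as an engineer would, in place of code of your own. Each camera call takes 0.05 s, during which the arm holds its last target.

## Working session

There is one attempt and no reset: what is moved stays moved. The work goes in short steps, Python scripts to look and compute and a tool call to move; the robot and the scene stay as the last step left them, time stands still between calls to the robot, and variables do not carry over. Pictures are saved under pics/ and viewed, and the job is handed in when it is done.

Besides the shell and the picture viewer there is one more tool, called after "Emit:" as name([rows], argument=value, ...), one row to a line, values as JSON. apply_moves: Moves the arm, as the interface text tells. Its arguments: {"type":"object","properties":{"moves":{"type":"array","items":{"type":"object","properties":{"fingers":{"type":"number"},"delta_pos":{"type":"array","items":{"type":"number"}},"angular":{"type":"array","items":{"type":"number"}}}}},"squeeze":{"type":"number"}},"required":["moves"]}

```bash
ls; mkdir -p pics; cat > h.py <<'E'
import numpy as np, cv2
from cell import env, camera, find_in, pinpoint
from scipy.spatial.transform import Rotation as Ro
def cam(n,save=None):
    o=env.get_obs(); c=camera(n)
    if n=='wrist':
        T=np.eye(4);T[:3,:3]=Ro.from_euler('xyz',o['ee_rot'],degrees=True).as_matrix();T[:3,3]=o['position']
        W=T@np.array(c['mount']); c['R']=W[:3,:3].T; c['t']=-W[:3,:3].T@W[:3,3]
    if save: cv2.imwrite('pics/'+save,c['frame'])
    return c
def und(c,p):
    K=np.array(c['intrinsics']); d=np.array([(p[0]-K[0,2])/K[0,0],(p[1]-K[1,2])/K[1,1]]); u=d.copy()
    for _ in range(30): u=d/(1+c['k1']*(u@u))
    return u
def proj(c,X):
    K=np.array(c['intrinsics']); x=np.array(c['R'])@np.array(X)+np.array(c['t']).ravel(); u=x[:2]/x[2]; u=u*(1+c['k1']*(u@u))
    return np.array([K[0,0]*u[0]+K[0,2],K[1,1]*u[1]+K[1,2]])
def ray(c,p):
    R=np.array(c['R']);t=np.array(c['t']).ravel();u=und(c,p); return -R.T@t, R.T@np.array([u[0],u[1],1.])
def atz(c,p,z):
    o,d=ray(c,p); return o+d*(z-o[2])/d[2]
def tri(l):
    A=np.zeros((3,3));b=np.zeros(3)
    for c,p in l:
        o,d=ray(c,p);d=d/np.linalg.norm(d);M=np.eye(3)-np.outer(d,d);A+=M;b+=M@o
    X=np.linalg.solve(A,b); return X,[proj(c,X)-p for c,p in l]
def px(r): return np.array([r['centre'][0]*640,r['centre'][1]*400])
E
python3 - <<'E'
from h import *
o=env.get_obs(); print(o)
for n in ['scene','side','wrist']:
    c=cam(n,n+'0.png'); print(n,np.array(c['intrinsics'])[0],c['k1'], -np.array(c['R']).T@np.array(c['t']).ravel())
    for k in ['sensor_head','sensor_foot','sensor_lens','guide_head','block_a','holder_mouth','holder','conveyor','plunger']:
        print(k,[(px(r).round(1).tolist(),round(r['conf'],2)) for r in pinpoint(n,k)[:4]])
E
```

```text
pics
{'time': 0.0, 'joint_positions': array([-2.67034356e+00,  2.75490285e+01,  9.14919242e+01, -3.41136397e-04,
        6.10258220e+01, -2.67007427e+00]), 'joint_velocities': array([ 0.08478309, -0.14126636, -0.01324495,  0.02971921,  0.00251678,
       -0.10871172]), 'joint_torque': array([ 2.41355090e-03, -9.50650907e+01, -4.30184269e+01, -5.27583288e-04,
        1.24796593e-02,  1.26860105e-04]), 'position': array([6.49639236e-01, 3.19158196e-05, 2.55693611e-01]), 'ee_rot': array([-1.79933284e+02, -2.81275447e-03,  8.99998945e+01]), 'contact_force': array([ 0.04448564, -0.32055298, -0.03941657]), 'moment': array([ 0.01194094,  0.01240879, -0.01692602]), 'gripper_width': 0.0851651037826736}
scene [377.22464679   0.         321.88857114] 0.0016270962540318977 [0.89934009 0.5999587  0.8338753 ]
sensor_head [([315.4, 134.9], 0.75), ([294.3, 132.8], 0.7), ([325.9, 112.1], 0.62), ([281.5, 166.1], 0.52)]
sensor_foot [([309.5, 177.7], 0.87), ([331.4, 155.7], 0.63), ([298.5, 164.2], 0.51), ([289.7, 192.9], 0.47)]
sensor_lens [([321.5, 133.0], 0.77), ([335.9, 118.9], 0.75), ([276.8, 167.0], 0.47)]
guide_head [([318.5, 168.7], 0.71)]
block_a [([215.5, 200.3], 0.71), ([273.7, 174.1], 0.7)]
holder_mouth [([350.1, 237.9], 0.87)]
holder [([346.9, 251.9], 0.8)]
conveyor [([254.8, 263.3], 0.9)]Traceback (most recent call last):
  File "<stdin>", line 6, in <module>
ValueError: it knows: block, carton, cleaner, conveyor, driver, guide_head, holder, holder_mouth, label_roll, sensor_foot, sensor_head, sensor_lens, sensor_post
```

```bash
python3 - <<'E'
from h import *
for n in ['side','wrist']:
    c=cam(n,n+'0.png'); print(n,np.array(c['intrinsics'])[0],c['k1'], -np.array(c['R']).T@np.array(c['t']).ravel())
    for k in ['sensor_head','sensor_lens','holder_mouth']:
        print(k,[(px(r).round(1).tolist(),round(r['conf'],2)) for r in pinpoint(n,k)[:6]])
print(env.get_obs()['time'])
E
```

```text
side [486.82910806   0.         317.30152122] 0.003181877822872766 [-0.0524263  -0.88095207  0.89325793]
sensor_head [([361.1, 231.3], 0.9), ([381.7, 257.0], 0.87), ([293.5, 271.9], 0.8), ([321.1, 236.6], 0.73), ([344.0, 280.9], 0.63)]
sensor_lens [([343.2, 273.2], 0.88), ([281.6, 264.8], 0.84), ([389.4, 253.4], 0.77), ([370.7, 228.1], 0.67), ([309.5, 236.7], 0.62)]
holder_mouth [([291.7, 190.2], 0.83)]
wrist [289.87005561   0.         318.34565294] -0.0024593754469242704 [0.64942336 0.07174922 0.372879  ]
sensor_head []
sensor_lens []
holder_mouth [([160.9, 62.9], 0.69)]
0.85
```

View pics/scene0.png

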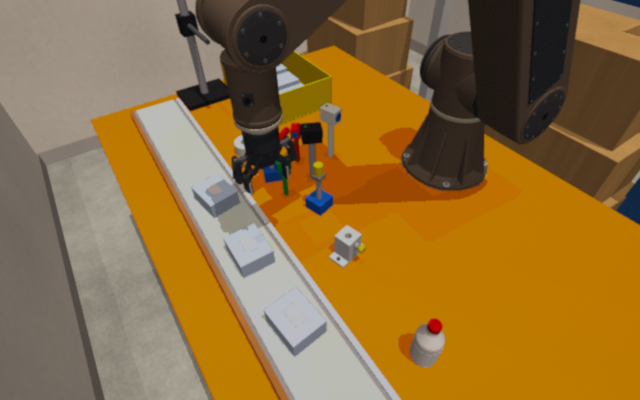

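View pics/side0.png

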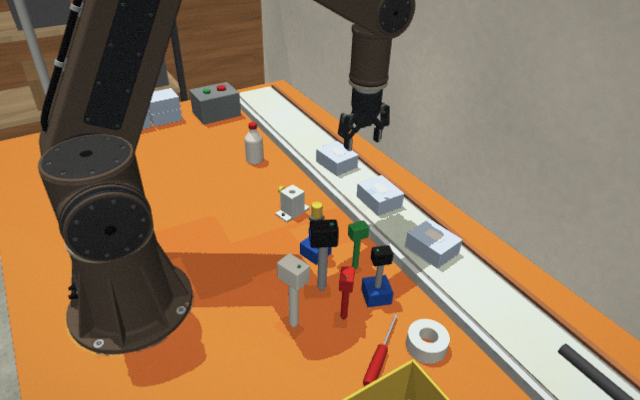

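View pics/wrist0.png

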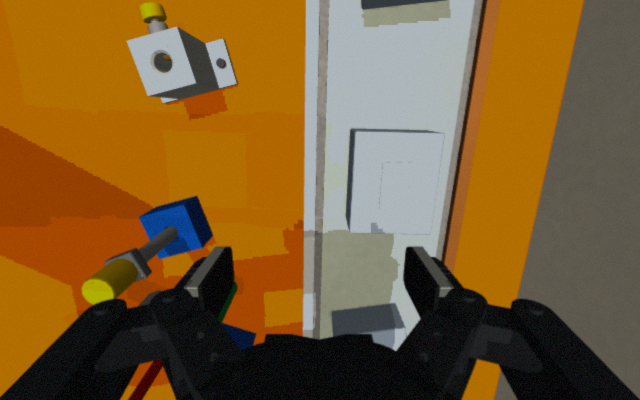

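```bash
python3 - <<'E'
from h import *
c=cam('side'); s=cam('scene'); w=cam('wrist')
cr=c['frame'][200:330,260:460]; cv2.imwrite('pics/crop1.png',cv2.resize(cr,None,fx=4,fy=4,interpolation=cv2.INTER_CUBIC))
print('smallblack head',atz(c,(381.7,257),.136))
print('lens',atz(c,(389.4,253.4),.136))
print('block',[(px(r),r['conf']) for r in pinpoint('side','block')], )
for r in pinpoint('side','block'): print(atz(c,px(r),0))
print('bases: green',atz(c,(356,268),0),'red',atz(c,(345,317),0),'bigblk',atz(c,(322,288),0),'grey',atz(c,(294,325),0))
print('guide', atz(c,(317,205),.166))
for r in pinpoint('side','holder_mouth'):
  p=px(r); print('mouth',p,atz(c,p,.075))
print('mouth',atz(s,(350.1,237.9),.075),atz(w,(160.9,62.9),.075))
E
```

```text
smallblack head [ 0.51108561 -0.27929571  0.136     ]
lens [ 0.53371133 -0.27872969  0.136     ]
block [(array([373.12, 292.4 ]), 0.74)]
[ 0.51598283 -0.2610924   0.        ]
bases: green [ 0.52879822 -0.17033889  0.        ] red [ 0.41295941 -0.28922508  0.        ] bigblk [ 4.15298406e-01 -1.84813436e-01 -1.11022302e-16] grey [ 0.29940118 -0.24886779  0.        ]
guide [ 0.46516423 -0.07347689  0.166     ]
mouth [292.48 188.  ] [0.51110813 0.1329706  0.075     ]
mouth [0.50275255 0.12817666 0.075     ] [0.50099878 0.11561955 0.075     ]
```

View pics/crop1.png

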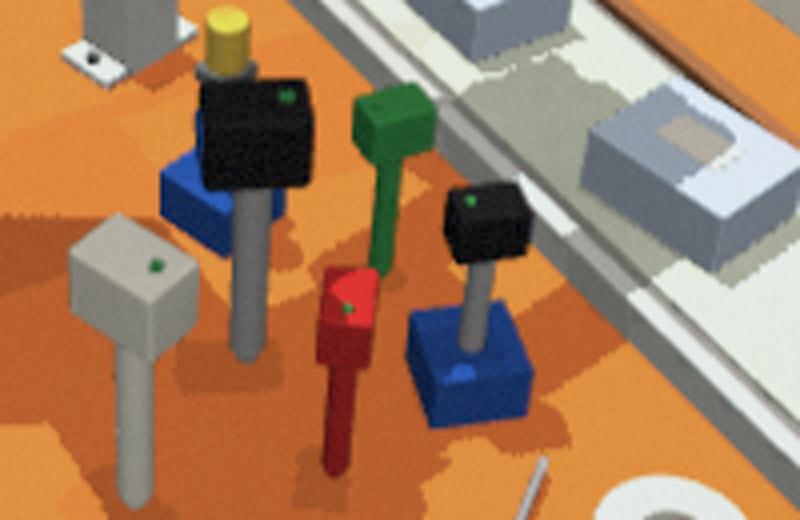

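Candidates in the side picture: big black (323,237), small black in the blue block (381,256), grey (293,270), red (346,278), green (358,232). The small black one (381,256) is the sensor.

Emit:
apply_moves([
  {"fingers":85,"delta_pos":[-30,-14,-14],"angular":[0,0,0]},
  {"fingers":85,"delta_pos":[-36,-14,-14],"angular":[0,0,0]},
  {"fingers":85,"delta_pos":[-36,-14,-14],"angular":[0,0,0]},
  {"fingers":85,"delta_pos":[-36,-14,-14],"angular":[0,0,0]},
  {"fingers":85,"delta_pos":[-36,-14,-14],"angular":[0,0,0]},
])

```text
time: 1.57
position: [0.5791, -0.1753, 0.327]
ee_rot: [180.0, 0.0, 90.0]
contact_force: [1.0, -0.6, -0.3]
gripper_width: 0.0851
```

Emit:
apply_moves([
  {"fingers":85,"delta_pos":[-35,-22,0],"angular":[0,0,0]},
  {"fingers":85,"delta_pos":[-35,-22,0],"angular":[0,0,0]},
  {"fingers":85,"delta_pos":[-26,-21,0],"angular":[0,0,0.1]},
  {"fingers":85,"delta_pos":[0,0,0],"angular":[0,0,0.12]},
  {"fingers":85,"delta_pos":[0,0,0],"angular":[0,0,0.12]},
])

```text
time: 1.98
position: [0.5137, -0.2718, 0.3265]
ee_rot: [180.0, 0.0, 70.0]
contact_force: [1.0, -0.1, -0.5]
gripper_width: 0.085
```

Emit:
apply_moves([
  {"fingers":85,"delta_pos":[0,0,0],"angular":[0,0,0.12]},
  {"fingers":85,"delta_pos":[0,0,0],"angular":[0,0,0.12]},
  {"fingers":85,"delta_pos":[0,0,0],"angular":[0,0,0.12]},
  {"fingers":85,"delta_pos":[0,0,0],"angular":[0,0,0.12]},
  {"fingers":85,"delta_pos":[0,0,0],"angular":[0,0,0.12]},
])

```text
time: 2.4
position: [0.515, -0.27, 0.3263]
ee_rot: [180.0, -0.0, 35.8]
contact_force: [-0.0, 0.2, -0.1]
gripper_width: 0.0853
```

Emit:
apply_moves([
  {"fingers":85,"delta_pos":[0,0,0],"angular":[0,0,0.12]},
  {"fingers":85,"delta_pos":[0,0,0],"angular":[0,0,0.12]},
  {"fingers":85,"delta_pos":[0,0,0],"angular":[0,0,0.12]},
  {"fingers":85,"delta_pos":[0,0,0],"angular":[0,0,0.12]},
  {"fingers":85,"delta_pos":[0,0,0],"angular":[0,0,0.12]},
])

```text
time: 2.82
position: [0.515, -0.27, 0.3264]
ee_rot: [180.0, -0.0, 1.4]
contact_force: [-1.0, 0.4, -0.7]
gripper_width: 0.0849
```

```bash
python3 - <<'E'
from h import *
o=env.get_obs(); print(o['time'],o['position'],o['ee_rot'],o['joint_positions'])
for n in ['wrist','scene','side']:
    c=cam(n,n+'1.png')
    for k in ['sensor_head','sensor_lens','block','holder_mouth']:
        print(n,k,[(px(r).round(1).tolist(),round(r['conf'],2),atz(c,px(r),{'block':0,'holder_mouth':.075}.get(k,.136)).round(4)[:2].tolist()) for r in pinpoint(n,k)[:6]])
E
```

```text
2.8167 [ 0.51496466 -0.26997911  0.326353  ] [ 1.79999450e+02 -2.89097179e-03  1.42169316e+00] [-3.06543191e+01  1.83221454e+01  9.57526233e+01  1.17142077e-03
  6.59224898e+01  5.79235099e+01]
wrist sensor_head [([330.3, 267.6], 0.84, [0.4089, -0.2875]), ([323.0, 181.2], 0.8, [0.5141, -0.2757]), ([230.1, 167.1], 0.67, [0.5271, -0.1756]), ([237.5, 282.8], 0.56, [0.3854, -0.1759])]
wrist sensor_lens [([226.3, 308.2], 0.94, [0.3487, -0.1599]), ([331.6, 161.8], 0.93, [0.5356, -0.2842]), ([317.2, 254.0], 0.93, [0.4264, -0.2714]), ([231.8, 146.5], 0.73, [0.5491, -0.1788])]
wrist block [([325.3, 158.9], 0.73, [0.5172, -0.2812])]
wrist holder_mouth [([19.6, 172.2], 0.78, [0.5018, 0.116])]
scene sensor_head [([328.8, 109.2], 0.95, [0.2533, -0.3239]), ([309.8, 132.2], 0.84, [0.3796, -0.2484]), ([266.7, 142.3], 0.8, [0.5172, -0.2803]), ([285.1, 165.1], 0.72, [0.5257, -0.1534]), ([293.2, 129.5], 0.61, [0.4151, -0.2917])]
scene sensor_lens [([336.9, 116.4], 0.83, [0.2568, -0.2719]), ([319.8, 132.4], 0.68, [0.3544, -0.2292]), ([278.8, 162.8], 0.55, [0.5354, -0.173]), ([349.2, 239.0], 0.55, [0.538
[... 185 characters left out ...]
.1506]), ([295.6, 269.7], 0.87, [0.3231, -0.2159]), ([344.8, 280.9], 0.82, [0.3971, -0.2982]), ([385.7, 254.7], 0.81, [0.5238, -0.2779]), ([359.9, 234.1], 0.78, [0.5149, -0.1895])]
side sensor_lens [([370.1, 229.6], 0.84, [0.5462, -0.1884]), ([312.8, 237.0], 0.77, [0.4121, -0.1419]), ([281.1, 265.3], 0.69, [0.3022, -0.1878]), ([346.1, 272.2], 0.65, [0.4141, -0.2782]), ([389.9, 254.9], 0.62, [0.5316, -0.2832]), ([375.1, 203.5], 0.5, [0.6206, -0.1103])]
side block [([375.6, 296.1], 0.84, [0.5139, -0.2739]), ([384.8, 254.9], 0.51, [0.6247, -0.1689])]
side holder_mouth [([291.4, 189.8], 0.89, [0.5039, 0.1267]), ([374.7, 295.7], 0.66, [0.4654, -0.3228]), ([383.5, 355.2], 0.45, [0.3854, -0.4571])]
```

View pics/wrist1.png

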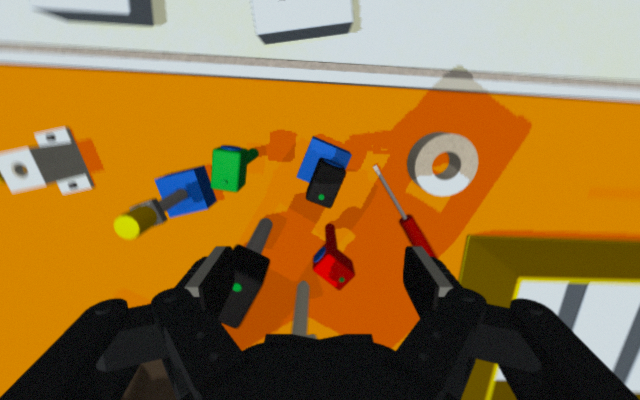

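View pics/scene1.png

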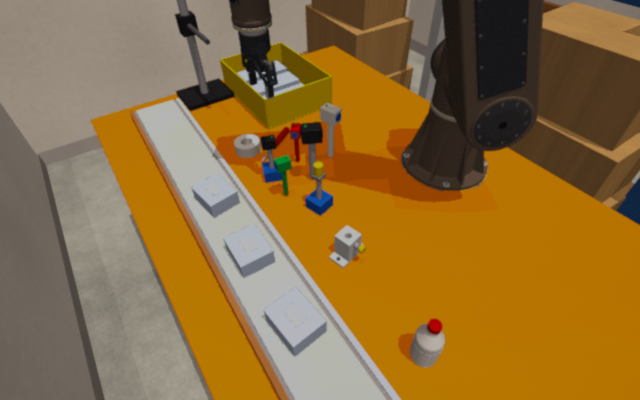

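```bash
cat >> h.py <<'E'
def box(c,img,ctr,yaw,hs,col,s=1,off=(0,0)):
    cy,sy=np.cos(yaw),np.sin(yaw)
    P={}
    for i in (-1,1):
        for j in (-1,1):
            for k in (-1,1):
                l=np.array([i*hs[0],j*hs[1]]); P[i,j,k]=(proj(c,[ctr[0]+cy*l[0]-sy*l[1],ctr[1]+sy*l[0]+cy*l[1],ctr[2]+k*hs[2]])-off)*s
    for a in P:
        for b in P:
            if a<b and sum(x!=y for x,y in zip(a,b))==1: cv2.line(img,tuple(int(v) for v in P[a]),tuple(int(v) for v in P[b]),col,1)
E
python3 - <<'E'
from h import *
c=cam('wrist')
s=8
img=cv2.resize(c['frame'][130:220,280:370],None,fx=s,fy=s,interpolation=cv2.INTER_CUBIC)
img=cv2.convertScaleAbs(img,alpha=1.5,beta=20)
box(c,img,(.514,-.276,.136),np.radians(-20),(.022,.015,.018),(0,255,255),s,(280,130))
box(c,img,(.514,-.276,.02),np.radians(-10),(.03,.03,.02),(0,255,0),s,(280,130))
cv2.imwrite('pics/ov1.png',img[:600])
E
```

```text
(no output)
```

View pics/ov1.png

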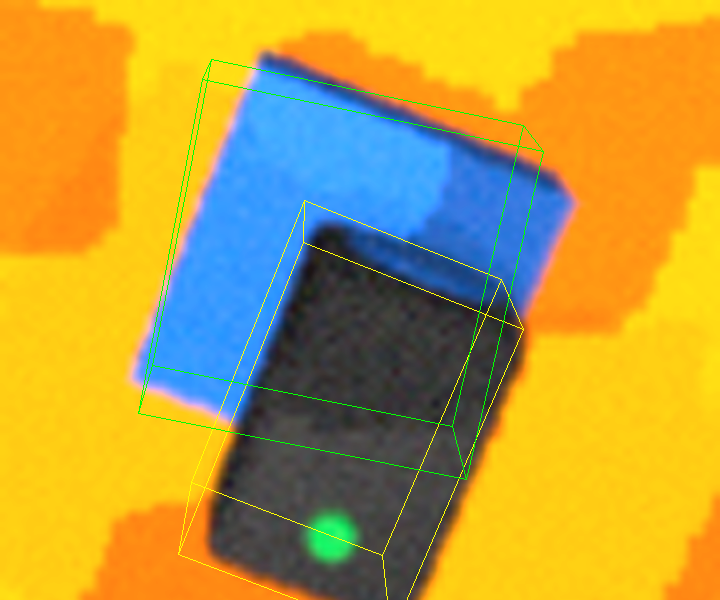

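```bash
cat >> h.py <<'E'
from scipy.optimize import minimize
def corners(ctr,yaw,hs):
    cy,sy=np.cos(yaw),np.sin(yaw); return [[ctr[0]+cy*i*hs[0]-sy*j*hs[1],ctr[1]+sy*i*hs[0]+cy*j*hs[1],ctr[2]+k*hs[2]] for i in(-1,1) for j in(-1,1) for k in(-1,1)]
def fitbox(c,mask,x0,z,hs,ign=None):
    def f(x):
        P=np.array([proj(c,q) for q in corners((x[0],x[1],z),x[2],hs)],np.float32)
        H=cv2.convexHull(P); m=np.zeros((400,640),np.uint8)
        cv2.fillConvexPoly(m,np.round(H*16+0).astype(np.int32),255,cv2.LINE_AA,4)
        d=np.abs(m.astype(float)-mask)/255
        if ign is not None: d[ign>0]=0
        return d.sum()
    r=minimize(f,x0,method='Nelder-Mead',options=dict(initial_simplex=[x0,np.add(x0,[.008,0,0]),np.add(x0,[0,.008,0]),np.add(x0,[0,0,.15])],xatol=1e-5,fatol=.01))
    return r.x,r.fun,mask.sum()/255
E
python3 - <<'E'
from h import *
c=cam('wrist')
f=c['frame'].astype(int); mx=f.max(2)
m=np.zeros((400,640)); sub=f[145:225,290:360]
b,g,r=sub[...,0],sub[...,1],sub[...,2]
dark=(sub.max(2)<90)
grn=(g>90)&(r<90)&(b<130)
mm=(dark|grn).astype(np.uint8)
n,l,st,_=cv2.connectedComponentsWithStats(mm); k=1+np.argmax(st[1:,4]); print(st[k])
mm=cv2.morphologyEx((l==k).astype(np.uint8),cv2.MORPH_CLOSE,np.ones((3,3)))
m[145:225,290:360]=mm*255
cv2.imwrite('pics/m1.png',cv2.resize(np.hstack([m[145:225,290:360],sub.max(2)]),None,fx=5,fy=5))
for hs in [(.022,.015,.018)]:
    x,fv,n=fitbox(c,m,[.514,-.278,-.35],.136,hs); print(x,np.degrees(x[2]),fv,n)
s=8
img=cv2.resize(c['frame'][130:220,280:370],None,fx=s,fy=s,interpolation=cv2.INTER_CUBIC)
box(c,img,(x[0],x[1],.136),x[2],hs,(0,255,255),s,(280,130))
box(c,img,(x[0],x[1],.02),x[2],(.03,.03,.02),(0,255,0),s,(280,130))
cv2.imwrite('pics/ov2.png',img[:600])
E
```

```text
[  16   13   39   50 1277]
[ 0.5139458  -0.27730631 -0.26890197] -15.406948010834109 218.2549019607843 1296.0[ WARN:0@1.989] global loadsave.cpp:1063 imwrite_ Unsupported depth image for selected encoder is fallbacked to CV_8U.
```

View pics/ov2.png

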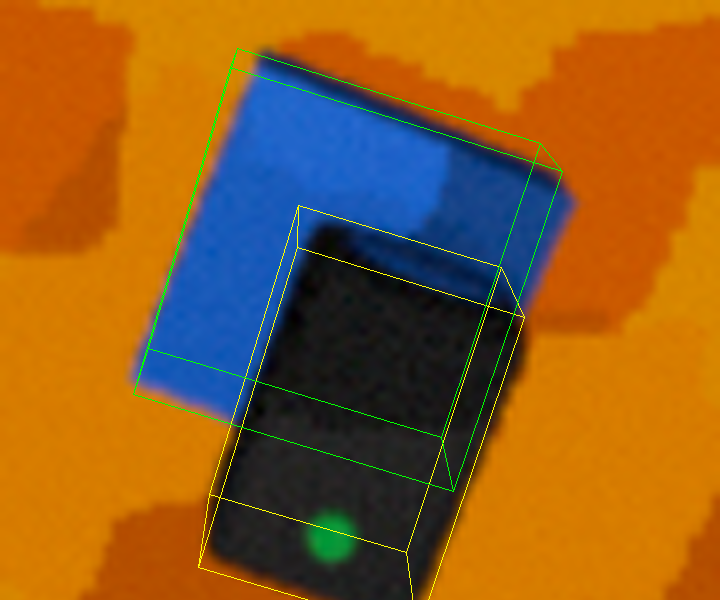

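View pics/m1.png

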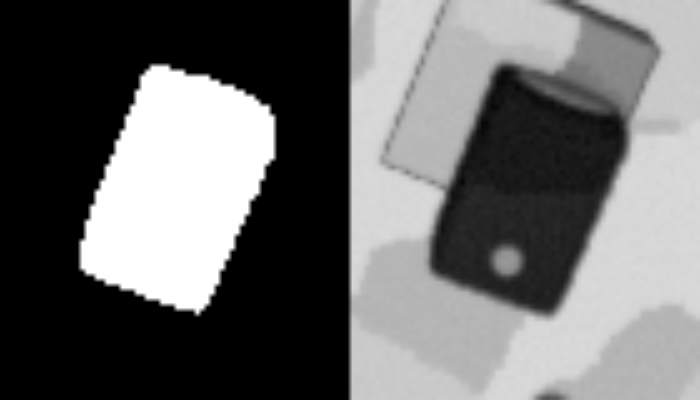

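Emit:
apply_moves([
  {"fingers":62,"delta_pos":[0,0,0],"angular":[0,0,0.115]},
  {"fingers":62,"delta_pos":[0,0,0],"angular":[0,0,0.115]},
  {"fingers":62,"delta_pos":[0,0,0],"angular":[0,0,0.115]},
  {"fingers":62,"delta_pos":[1.5,8.5,30],"angular":[0,0,0]},
  {"fingers":62,"delta_pos":[0,0,30],"angular":[0,0,0]},
])

```text
time: 4.08
position: [0.5148, -0.28, 0.2672]
ee_rot: [179.9, -0.3, -18.0]
contact_force: [0.6, -0.0, -1.3]
gripper_width: 0.062
```

Emit:
apply_moves([
  {"fingers":62,"delta_pos":[0,0,30],"angular":[0,0,0]},
  {"fingers":62,"delta_pos":[0,0,15],"angular":[0,0,0]},
  {"fingers":62,"delta_pos":[0,0,5],"angular":[0,0,0]},
  {"fingers":62,"delta_pos":[0,0,0],"angular":[0,0,0]},
  {"fingers":62,"delta_pos":[0,0,0],"angular":[0,0,0]},
])

```text
time: 4.5
position: [0.5143, -0.2788, 0.2171]
ee_rot: [180.0, -0.0, -18.0]
contact_force: [0.1, -0.6, 1.0]
gripper_width: 0.062
```

```bash
python3 - <<'E'
from h import *
o=env.get_obs(); print(o['time'],o['position'],o['ee_rot'])
c=cam('wrist','wrist2.png')
s=4
img=c['frame'].copy()
box(c,img,(.514,-.2785,.136),np.radians(-18.5),(.022,.015,.018),(0,255,255))
box(c,img,(.514,-.2785,.02),np.radians(-18.5),(.03,.03,.02),(0,255,0))
cv2.imwrite('pics/ov3.png',cv2.resize(img[60:260,200:400],None,fx=3,fy=3))
for k in ['sensor_head','sensor_lens']: print(k,[(px(r).round(1).tolist(),round(r['conf'],2),atz(c,px(r),.136).round(4)[:2].tolist()) for r in pinpoint('wrist',k)[:6]])
E
```

```text
4.5 [ 0.51425143 -0.27879355  0.21708683] [ 1.79988016e+02 -4.38719441e-02 -1.79942819e+01]
sensor_head [([370.8, 320.2], 0.92, [0.4144, -0.2921]), ([314.6, 215.1], 0.86, [0.5149, -0.277]), ([182.6, 238.4], 0.86, [0.5277, -0.1779]), ([459.6, 125.1], 0.74, [0.5454, -0.3882])]
sensor_lens [([344.9, 308.9], 0.95, [0.4314, -0.2751]), ([317.9, 186.6], 0.84, [0.5344, -0.2858]), ([33.8, 275.8], 0.73, [0.5345, -0.0542]), ([171.4, 210.7], 0.72, [0.55, -0.1797])]
```

View pics/ov3.png

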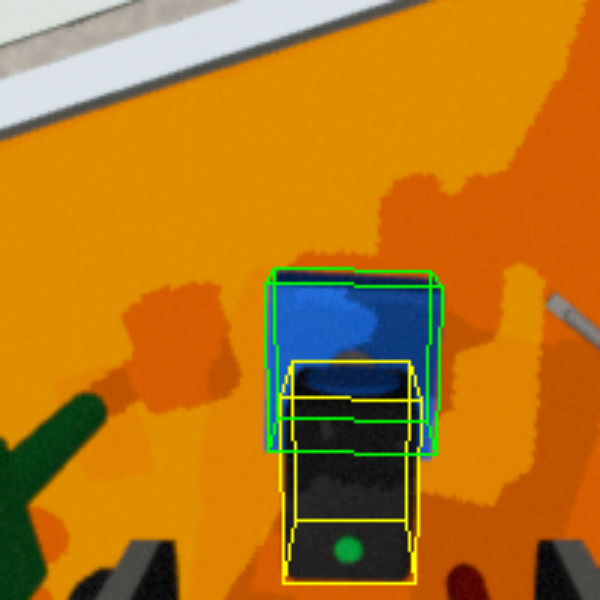

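View pics/wrist2.png

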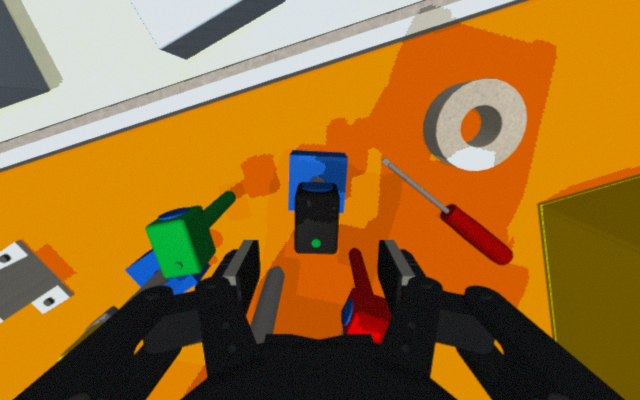

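Emit:
apply_moves([
  {"fingers":62,"delta_pos":[0,0,20],"angular":[0,0,0]},
  {"fingers":62,"delta_pos":[0,0,20],"angular":[0,0,0.01]},
  {"fingers":62,"delta_pos":[0,0,20],"angular":[0,0,0]},
  {"fingers":62,"delta_pos":[0,0,13],"angular":[0,0,0]},
  {"fingers":62,"delta_pos":[0,0,3],"angular":[0,0,0]},
])

```text
time: 5.07
position: [0.5133, -0.2782, 0.1392]
ee_rot: [-180.0, 0.1, -18.6]
contact_force: [-0.8, -0.5, -1.4]
gripper_width: 0.062
```

```bash
python3 - <<'E'
from h import *
c=cam('wrist','wrist3.png');c=cam('side')
cv2.imwrite('pics/side3.png',cv2.resize(c['frame'][190:340,260:460],None,fx=4,fy=4))
E
```

```text
(no output)
```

View pics/wrist3.png

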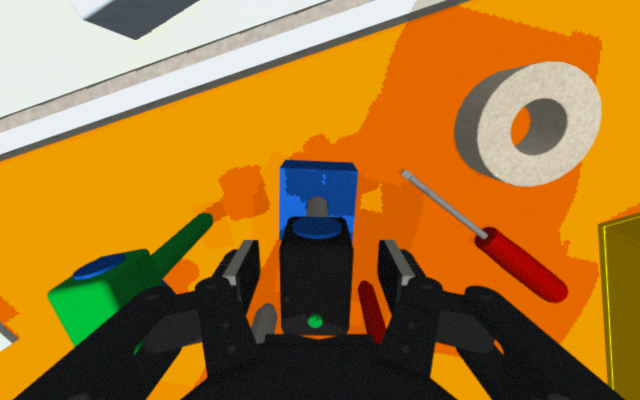

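View pics/side3.png

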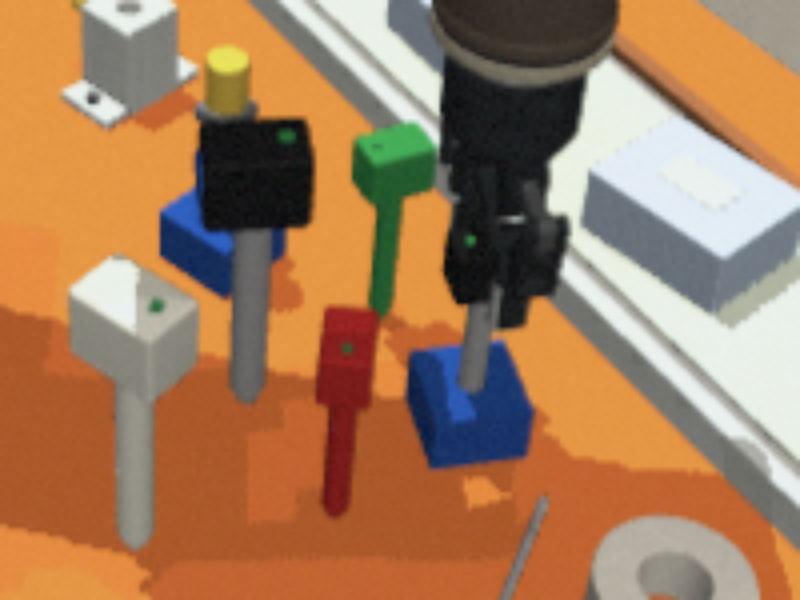

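Emit:
apply_moves([
  {"fingers":15,"delta_pos":[0,0,0]},
  {"fingers":15,"delta_pos":[0,0,0]},
  {"fingers":15,"delta_pos":[0,0,0]},
  {"fingers":15,"delta_pos":[0,0,0]},
  {"fingers":15,"delta_pos":[0,0,0]},
], squeeze=90)

```text
schema error: expected keys fingers, delta_pos, angular
```

Emit:
apply_moves([
  {"fingers":15,"delta_pos":[0,0,0]},
  {"fingers":15,"delta_pos":[0,0,0]},
  {"fingers":15,"delta_pos":[0,0,0]},
  {"fingers":15,"delta_pos":[0,0,0]},
  {"fingers":15,"delta_pos":[0,0,0]},
])

```text
schema error: expected keys fingers, delta_pos, angular
```

Emit:
apply_moves([
  {"fingers":15,"delta_pos":[0,0,0],"angular":[0,0,0]},
  {"fingers":15,"delta_pos":[0,0,0],"angular":[0,0,0]},
  {"fingers":15,"delta_pos":[0,0,0],"angular":[0,0,0]},
  {"fingers":15,"delta_pos":[0,0,0],"angular":[0,0,0]},
  {"fingers":15,"delta_pos":[0,0,0],"angular":[0,0,0]},
], squeeze=90)

```text
time: 5.58
position: [0.5146, -0.2787, 0.1416]
ee_rot: [180.0, -0.1, -18.6]
contact_force: [1.4, 2.8, 8.5]
gripper_width: 0.0288
```

Emit:
apply_moves([
  {"fingers":15,"delta_pos":[0,0,0],"angular":[0,0,0]},
  {"fingers":15,"delta_pos":[0,0,0],"angular":[0,0,0]},
  {"fingers":15,"delta_pos":[0,0,0],"angular":[0,0,0]},
  {"fingers":15,"delta_pos":[0,0,0],"angular":[0,0,0]},
  {"fingers":15,"delta_pos":[0,0,0],"angular":[0,0,0]},
])

```text
time: 6.0
position: [0.5146, -0.2787, 0.1417]
ee_rot: [180.0, -0.1, -18.6]
contact_force: [0.6, 2.1, 8.1]
gripper_width: 0.0292
```

Emit:
apply_moves([
  {"fingers":15,"delta_pos":[0,0,-6],"angular":[0,0,0]},
  {"fingers":15,"delta_pos":[0,0,-12],"angular":[0,0,0]},
  {"fingers":15,"delta_pos":[0,0,-14],"angular":[0,0,0]},
  {"fingers":15,"delta_pos":[0,0,-14],"angular":[0,0,0]},
  {"fingers":15,"delta_pos":[0,0,-14],"angular":[0,0,0]},
])

```text
time: 6.42
position: [0.5137, -0.2786, 0.2021]
ee_rot: [180.0, -0.0, -18.6]
contact_force: [0.5, 0.3, -2.0]
gripper_width: 0.029
```

Emit:
apply_moves([
  {"fingers":15,"delta_pos":[0,0,-25],"angular":[0,0,0]},
  {"fingers":15,"delta_pos":[0,0,-32],"angular":[0,0,0]},
  {"fingers":15,"delta_pos":[0,0,-32],"angular":[0,0,0]},
  {"fingers":15,"delta_pos":[0,0,-32],"angular":[0,0,0]},
  {"fingers":15,"delta_pos":[0,0,-29],"angular":[0,0,0]},
])

```text
time: 6.83
position: [0.5134, -0.2784, 0.3537]
ee_rot: [180.0, -0.1, -18.6]
contact_force: [0.3, -0.7, -2.3]
gripper_width: 0.0293
```

```bash
python3 - <<'E'
from h import *
o=env.get_obs(); print(o['time'],o['position'],o['ee_rot'],o['contact_force'],o['gripper_width'])
w=cam('wrist','wrist4.png');c=cam('side','side4.png');s=cam('scene','scene4.png')
for n,C in (('side',c),('scene',s),('wrist',w)):
  for k in ['sensor_head','sensor_foot','sensor_lens','holder_mouth','conveyor']: print(n,k,[(px(r).round(1).tolist(),round(r['conf'],2)) for r in pinpoint(n,k)[:5]])
E
```

```text
6.8333 [ 0.51340404 -0.27843216  0.35373381] [ 1.79972028e+02 -8.12613449e-02 -1.85780870e+01] [ 0.27950591 -0.65174891 -2.34185765] 0.029260045984602464
side sensor_head [([360.1, 232.5], 0.86), ([397.6, 174.9], 0.82), ([324.3, 235.4], 0.75), ([343.2, 281.8], 0.72), ([295.7, 271.3], 0.72)]
side sensor_foot [([343.8, 317.8], 0.89), ([387.7, 223.9], 0.8), ([321.5, 291.3], 0.75), ([293.2, 326.4], 0.68), ([352.0, 268.9], 0.66)]
side sensor_lens [([401.2, 177.6], 0.88), ([282.5, 264.1], 0.88), ([368.8, 228.0], 0.85), ([311.3, 234.4], 0.81), ([345.9, 273.5], 0.64)]
side holder_mouth []
side conveyor [([377.8, 207.5], 0.56)]
scene sensor_head [([311.1, 132.4], 0.94), ([330.9, 113.5], 0.84), ([284.2, 166.5], 0.8), ([256.5, 76.8], 0.66), ([293.9, 130.2], 0.51)]
scene sensor_foot [([287.2, 195.5], 0.89), ([261.0, 117.2], 0.83), ([310.8, 180.6], 0.73), ([298.1, 163.0], 0.69), ([332.0, 157.9], 0.61)]
scene sensor_lens [([337.0, 118.5], 0.96), ([276.6, 164.9], 0.89), ([321.8, 131.5], 0.85), ([252.2, 78.6], 0.73), ([291.6, 135.3], 0.6)]
scene holder_mouth [([348.0, 236.4], 0.9), ([251.9, 262.3], 0.55)]
scene conveyor [([254.8, 264.1], 0.87)]
wrist sensor_head [([319.0, 268.0], 0.83), ([234.6, 190.6], 0.76), ([351.2, 248.6], 0.68), ([349.4, 347.7], 0.58)]
wrist sensor_foot [([317.2, 198.4], 0.78), ([256.7, 172.8], 0.78), ([342.4, 212.6], 0.57), ([286.4, 229.6], 0.47)]
wrist sensor_lens [([316.2, 224.9], 0.59), ([227.3, 174.8], 0.57), ([268.2, 313.2], 0.5)]
wrist holder_mouth [([73.0, 255.7], 0.76)]
wrist conveyor []
```

View pics/scene4.png

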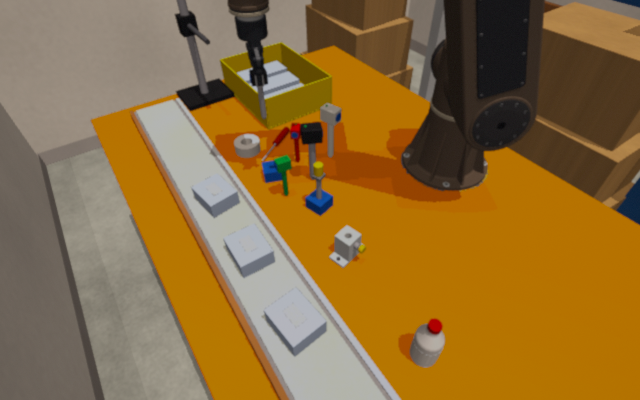

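View pics/side4.png

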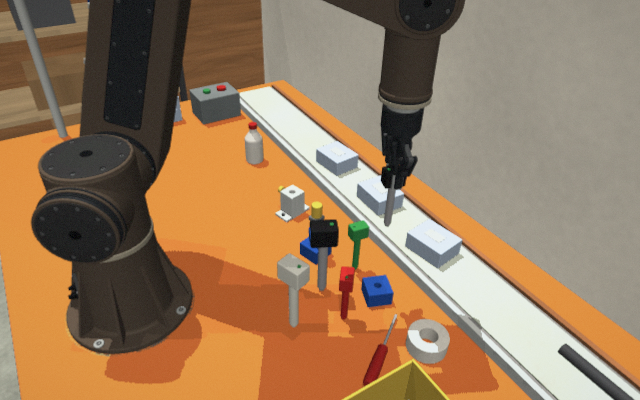

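View pics/wrist4.png

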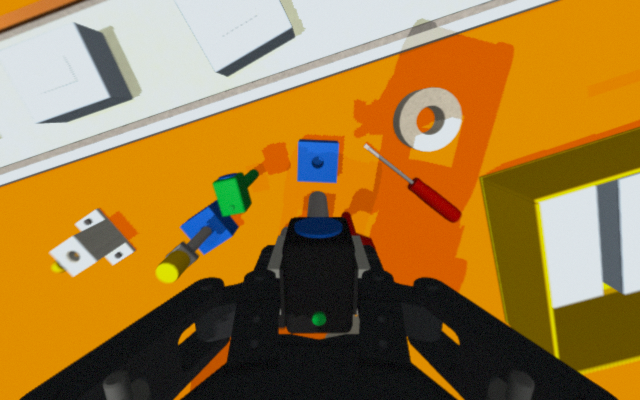

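```bash
python3 - <<'E'
from h import *
c=cam('wrist')
hsv=cv2.cvtColor(c['frame'],cv2.COLOR_BGR2HSV)
org=((hsv[...,0]<25)&(hsv[...,1]>150)&(hsv[...,2]>60)).astype(np.uint8)
P=[]
for col in list(range(5,180,4))+list(range(470,530,4)):
    rows=np.where(org[:,col])[0]
    # first orange below belt: find lowest row such that above 3 non-orange and below 6 orange, row between expected
    exp=186+(2-186)*(col/550)
    for r in range(int(exp)-15,int(exp)+20):
        if r>3 and r<390 and org[r:r+6,col].all() and not org[r-3:r,col].any(): P.append((col,r)); break
P=np.array(P); W=np.array([atz(c,p,0.0)[:2] for p in P])
l=cv2.fitLine(W.astype(np.float32),cv2.DIST_HUBER,0,1e-4,1e-4).ravel(); print(len(P),l,'belt dir deg',np.degrees(np.arctan2(l[1],l[0])))
print(P[::8].tolist(),W[::8].round(4).tolist())
s=cam('scene');sd=cam('side')
M=[(s,(349.2,237.3)),(sd,(291.6,189.9))]
print(tri(M)); print('z75',atz(c,(73,255.7),.075))
E
```

```text
59 [ 0.02230908  0.99975115  0.629275   -0.09650312] belt dir deg 88.72167
[[5, 185], [37, 174], [69, 164], [101, 153], [133, 142], [165, 131], [486, 24], [518, 14]] [[0.6368, 0.2297], [0.6357, 0.1681], [0.6333, 0.1088], [0.6324, 0.05], [0.6315, -0.0075], [0.6306, -0.0638], [0.6192, -0.5673], [0.6174, -0.6124]]
(array([0.50381209, 0.12548412, 0.07543737]), [array([-0.05626306,  0.00493229]), array([-0.04989487, -0.0055026 ])])
z75 [0.50220052 0.11367209 0.075     ]
```

Emit:
apply_moves([
  {"fingers":15,"delta_pos":[-9,-24,0],"angular":[0,0,0]},
  {"fingers":15,"delta_pos":[-12.5,-34.3,0],"angular":[0,0,0]},
  {"fingers":15,"delta_pos":[-12.5,-34.3,0],"angular":[0,0,0]},
  {"fingers":15,"delta_pos":[-12.5,-34.3,0],"angular":[0,0,0]},
  {"fingers":15,"delta_pos":[-12.5,-34.3,0],"angular":[0,0,0]},
])

```text
time: 8.3
position: [0.5088, -0.1055, 0.3504]
ee_rot: [-180.0, -0.0, -18.6]
contact_force: [0.7, 0.7, -2.6]
gripper_width: 0.0291
```

Emit:
apply_moves([
  {"fingers":15,"delta_pos":[-12.5,-34.3,0],"angular":[0,0,0]},
  {"fingers":15,"delta_pos":[-12.5,-34.3,0],"angular":[0,0,0]},
  {"fingers":15,"delta_pos":[-12.5,-34.3,0],"angular":[0,0,0]},
  {"fingers":15,"delta_pos":[-12.5,-34.3,0],"angular":[0,0,0]},
  {"fingers":15,"delta_pos":[-12.5,-34.3,0],"angular":[0,0,0]},
])

```text
time: 8.72
position: [0.5043, 0.0773, 0.3506]
ee_rot: [-180.0, -0.0, -18.6]
contact_force: [1.5, 0.5, -1.9]
gripper_width: 0.0293
```

Emit:
apply_moves([
  {"fingers":15,"delta_pos":[-10,-29,0],"angular":[0,0,0]},
  {"fingers":15,"delta_pos":[-6,-15.4,0],"angular":[0,0,-0.1]},
  {"fingers":15,"delta_pos":[0,0,0],"angular":[0,0,-0.1]},
  {"fingers":15,"delta_pos":[0,0,10],"angular":[0,0,-0.1]},
  {"fingers":15,"delta_pos":[0,0,10],"angular":[0,0,0]},
])

```text
time: 9.13
position: [0.5038, 0.1233, 0.3304]
ee_rot: [-180.0, -0.1, -1.0]
contact_force: [-0.7, 0.4, -2.1]
gripper_width: 0.0287
```

Emit:
apply_moves([
  {"fingers":15,"delta_pos":[0,0,20],"angular":[0,0,0]},
  {"fingers":15,"delta_pos":[0,0,20],"angular":[0,0,0]},
  {"fingers":15,"delta_pos":[0,0,10],"angular":[0,0,0]},
  {"fingers":15,"delta_pos":[0,0,0],"angular":[0,0,0]},
  {"fingers":15,"delta_pos":[0,0,0],"angular":[0,0,0]},
])

```text
time: 9.55
position: [0.5035, 0.1225, 0.2802]
ee_rot: [180.0, 0.1, -1.5]
contact_force: [0.6, 1.1, -1.7]
gripper_width: 0.0291
```

```bash
python3 - <<'E'
from h import *
o=env.get_obs(); print(o['time'],o['position'],o['ee_rot'],o['contact_force'],o['gripper_width'])
w=cam('wrist','wrist5.png');c=cam('side','side5.png');s=cam('scene','scene5.png')
for n,C in (('side',c),('scene',s),('wrist',w)):
  for k in ['sensor_head','sensor_foot','sensor_lens','holder_mouth']: print(n,k,[(px(r).round(1).tolist(),round(r['conf'],2)) for r in pinpoint(n,k)[:5]])
cv2.imwrite('pics/s5.png',np.hstack([cv2.resize(c['frame'][100:250,220:370],(400,400)),cv2.resize(s['frame'][100:280,280:460],(400,400))]))
E
```

```text
9.55 [0.5035012  0.12253321 0.28020129] [ 1.79989284e+02  5.62558555e-02 -1.49328209e+00] [ 0.59976948  1.09902565 -1.65729649] 0.02905866536772253
side sensor_head [([360.2, 230.8], 0.9), ([344.6, 278.8], 0.86), ([298.4, 268.9], 0.82), ([293.2, 129.6], 0.78), ([324.4, 235.5], 0.56)]
side sensor_foot [([340.9, 318.8], 0.95), ([292.5, 327.3], 0.88), ([322.0, 290.6], 0.77), ([352.7, 270.7], 0.76), ([288.9, 167.1], 0.51)]
side sensor_lens [([298.9, 122.0], 0.87), ([347.8, 273.4], 0.75), ([368.0, 228.3], 0.75), ([282.5, 264.5], 0.72), ([310.7, 236.2], 0.68)]
side holder_mouth [([290.4, 193.4], 0.71)]
scene sensor_head [([326.8, 112.2], 0.95), ([312.5, 133.5], 0.94), ([282.3, 166.3], 0.65), ([295.9, 128.9], 0.53)]
scene sensor_foot [([330.1, 156.7], 0.93), ([286.8, 193.6], 0.9), ([312.9, 178.4], 0.66), ([349.1, 219.7], 0.62), ([301.3, 162.5], 0.56)]
scene sensor_lens [([320.9, 131.5], 0.93), ([275.3, 166.9], 0.88), ([342.2, 184.1], 0.87), ([334.8, 116.3], 0.75)]
scene holder_mouth [([249.7, 261.3], 0.75), ([349.7, 238.0], 0.73), ([348.4, 250.6], 0.47)]
wrist sensor_head [([317.0, 271.0], 0.81), ([633.5, 159.2], 0.62), ([318.6, 224.7], 0.5)]
wrist sensor_foot [([601.4, 226.6], 0.92), ([558.4, 286.1], 0.8), ([314.8, 198.7], 0.68)]
wrist sensor_lens [([319.2, 226.9], 0.87)]
wrist holder_mouth [([323.3, 177.9], 0.71)]
```

View pics/s5.png

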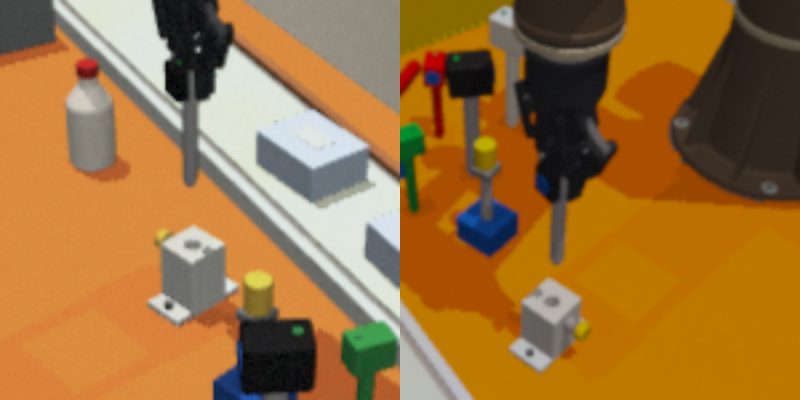

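View pics/wrist5.png

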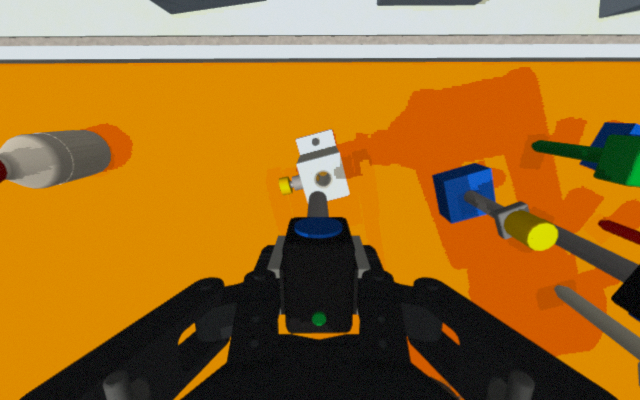

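```bash
python3 - <<'E'
from h import *
w=cam('wrist');c=cam('side');s=cam('scene')
print('foot tri',tri([(c,(288.9,167.1)),(s,(349.1,219.7))]), 'wrist atz',atz(w,(314.8,198.7),.1465))
print('mouth',atz(w,(323.3,177.9),.075),atz(s,(349.5,237.8),.075),atz(c,(291.4,190.3),.075))
for n,C in (('w',w),('side',c),('scene',s)):
  print(n,'foot pred',proj(C,(.5035,.1225,.1465)),'mouth pred',proj(C,(.5035,.1225,.075)))
def z(C,x,y,h,sc): return cv2.resize(C['frame'][y-h:y+h,x-h:x+h],(400,400),interpolation=cv2.INTER_CUBIC)
cv2.imwrite('pics/z6.png',np.hstack([z(w,320,180,25,0),z(c,291,185,25,0)]))
cv2.imwrite('pics/z6b.png',z(s,349,230,25,0))
E
```

```text
foot tri (array([0.50491063, 0.13067844, 0.14969302]), [array([1.84621928, 0.21903498]), array([ 2.14435101, -0.21864544])]) wrist atz [0.49986987 0.12538379 0.1465    ]
mouth [0.50274034 0.11650793 0.075     ] [0.50381833 0.12703435 0.075     ] [0.50274396 0.1244745  0.075     ]
w foot pred [317.89748484 194.76038699] mouth pred [318.00893812 177.36894766]
side foot pred [291.74468379 169.7904257 ] mouth pred [291.96317153 190.56804536]
scene foot pred [349.61433708 218.0551829 ] mouth pred [348.53395429 236.61698477]
```

View pics/z6.png

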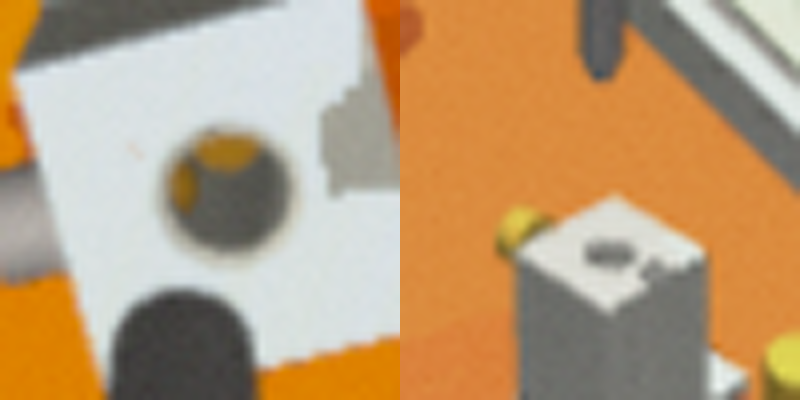

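View pics/z6b.png

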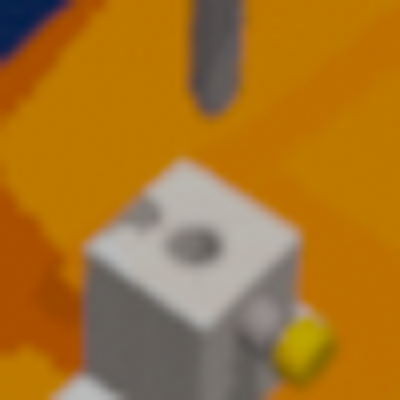

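```bash
python3 - <<'E'
from h import *
w=cam('wrist');c=cam('side');s=cam('scene')
for n,C,p in (('w',w,(323.7,178.7)),('side',c,(292.25,191.9)),('scene',s,(348.4,235.6))): print(n,atz(C,p,.075))
print(tri([(w,(323.7,178.7)),(c,(292.25,191.9)),(s,(348.4,235.6))]))
print(tri([(c,(291,169.5)),(s,(350.6,218.5))]))
E
```

```text
w [0.50184627 0.11608111 0.075     ]
side [0.50098036 0.11633345 0.075     ]
scene [0.50174849 0.11960862 0.075     ]
(array([0.50131311, 0.11734367, 0.07357427]), [array([-1.11856006,  0.20348718]), array([-0.06727736,  0.19125546]), array([-0.41349866, -0.28203189])])
(array([0.50242444, 0.12496448, 0.14643259]), [array([-0.02077527, -0.00253448]), array([-0.02393764,  0.00234265])])
```

Emit:
apply_moves([
  {"fingers":15,"delta_pos":[-2,6.2,0],"angular":[0,0,0]},
  {"fingers":15,"delta_pos":[0,0,15],"angular":[0,0,0]},
  {"fingers":15,"delta_pos":[0,0,20],"angular":[0,0,0]},
  {"fingers":15,"delta_pos":[0,0,15],"angular":[0,0,0]},
  {"fingers":15,"delta_pos":[0,0,5],"angular":[0,0,0]},
])

```text
time: 11.02
position: [0.5003, 0.116, 0.2234]
ee_rot: [180.0, 0.2, -1.4]
contact_force: [-1.4, 0.1, -3.0]
gripper_width: 0.0289
```

Emit:
apply_moves([
  {"fingers":15,"delta_pos":[0,0,0],"angular":[0,0,0]},
  {"fingers":15,"delta_pos":[0,0,0],"angular":[0,0,0]},
  {"fingers":15,"delta_pos":[0,0,0],"angular":[0,0,0]},
  {"fingers":15,"delta_pos":[0,0,0],"angular":[0,0,0]},
  {"fingers":15,"delta_pos":[0,0,0],"angular":[0,0,0]},
])

```text
time: 11.43
position: [0.5018, 0.1166, 0.226]
ee_rot: [-180.0, -0.1, -1.4]
contact_force: [-1.3, -0.7, -2.1]
gripper_width: 0.0295
```

```bash
cat > look.py <<'E'
from h import *
import sys
o=env.get_obs(); print(o['time'],o['position'],o['ee_rot'],o['contact_force'])
w=cam('wrist');c=cam('side');s=cam('scene')
p=o['position']; fz=p[2]-.1337
h=20
def z(C,n):
    q=proj(C,(p[0],p[1],(.075+max(fz,.075))/2)).round().astype(int); f=cv2.resize(C['frame'][q[1]-h:q[1]+h,q[0]-h:q[0]+h],(400,400),interpolation=cv2.INTER_CUBIC)
    print(n,'crop origin',q-h,'x10; foot pred',proj(C,(p[0],p[1],fz)),'mouth-below pred',proj(C,(p[0],p[1],.075)))
    return f
a=z(w,'wrist');b=z(c,'side');d=z(s,'scene')
cv2.imwrite('pics/%s.png'%sys.argv[1],np.hstack([a,b])); cv2.imwrite('pics/%sb.png'%sys.argv[1],d)
E
python3 look.py z7
```

```text
11.4333 [0.50182945 0.11663817 0.22604044] [-1.79985558e+02 -6.91378932e-02 -1.38448552e+00] [-1.26694254 -0.73489906 -2.10171187]
wrist crop origin [298 172] x10; foot pred [317.68656465 194.92317224] mouth-below pred [317.73629439 189.9272741 ]
side crop origin [272 169] x10; foot pred [292.4070761  186.83086258] mouth-below pred [292.45531608 191.760789  ]
scene crop origin [328 213] x10; foot pred [347.92211379 230.55646971] mouth-below pred [347.68249353 234.88202573]
```

View pics/z7.png

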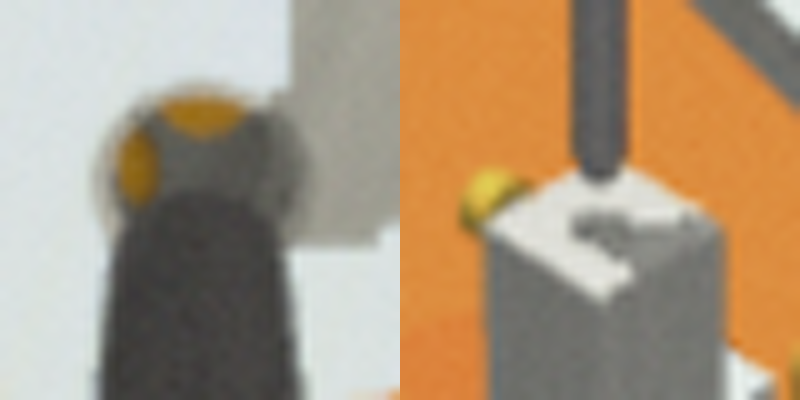

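View pics/z7b.png

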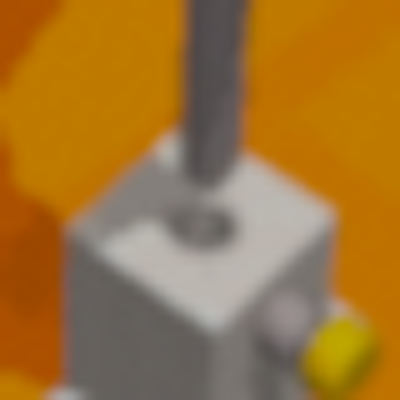

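Emit:
apply_moves([
  {"fingers":15,"delta_pos":[0,0.4,4],"angular":[0,0,0]},
  {"fingers":15,"delta_pos":[0,0,4],"angular":[0,0,0]},
  {"fingers":15,"delta_pos":[0,0,4],"angular":[0,0,0]},
  {"fingers":15,"delta_pos":[0,0,2],"angular":[0,0,0]},
  {"fingers":15,"delta_pos":[0,0,1],"angular":[0,0,0]},
])

```text
time: 12.0
position: [0.5011, 0.1161, 0.2096]
ee_rot: [180.0, 0.1, -1.4]
contact_force: [-0.4, 0.7, -2.9]
gripper_width: 0.0292
```

Emit:
apply_moves([
  {"fingers":15,"delta_pos":[0,0,1],"angular":[0,0,0]},
  {"fingers":15,"delta_pos":[0,0,1],"angular":[0,0,0]},
  {"fingers":15,"delta_pos":[0,0,1],"angular":[0,0,0]},
  {"fingers":15,"delta_pos":[0,0,1],"angular":[0,0,0]},
  {"fingers":15,"delta_pos":[0,0,1],"angular":[0,0,0]},
])

```text
time: 12.42
position: [0.5015, 0.1162, 0.2053]
ee_rot: [-180.0, -0.0, -1.4]
contact_force: [0.9, 0.5, -2.7]
gripper_width: 0.0293
```

```bash
python3 look.py z8
```

```text
12.4167 [0.50147637 0.11618131 0.20528579] [-1.79999308e+02 -9.18757262e-03 -1.38461967e+00] [ 0.86651307  0.50961499 -2.7061243 ]
wrist crop origin [298 176] x10; foot pred [317.65088861 194.7749048 ] mouth-below pred [317.64080989 195.83684856]
side crop origin [272 172] x10; foot pred [292.43573273 192.83883755] mouth-below pred [292.42627518 191.8765961 ]
scene crop origin [328 215] x10; foot pred [347.63881897 235.54825247] mouth-below pred [347.68527639 234.70929082]
```

View pics/z8.png

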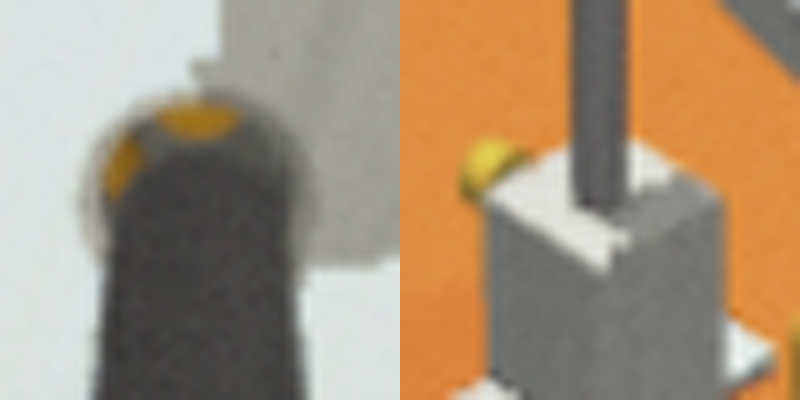

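View pics/z8b.png

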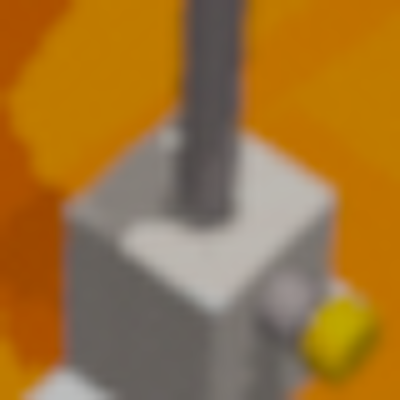

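Emit:
apply_moves([
  {"fingers":15,"delta_pos":[0,0,1.5],"angular":[0,0,0]},
  {"fingers":15,"delta_pos":[0,0,1.5],"angular":[0,0,0]},
  {"fingers":15,"delta_pos":[0,0,1.5],"angular":[0,0,0]},
  {"fingers":15,"delta_pos":[0,0,1.5],"angular":[0,0,0]},
  {"fingers":15,"delta_pos":[0,0,1.5],"angular":[0,0,0]},
])

```text
time: 12.98
position: [0.5018, 0.1162, 0.1978]
ee_rot: [-180.0, -0.0, -1.4]
contact_force: [1.0, 0.8, -1.0]
gripper_width: 0.0288
```

Emit:
apply_moves([
  {"fingers":15,"delta_pos":[0,0,1.5],"angular":[0,0,0]},
  {"fingers":15,"delta_pos":[0,0,1.5],"angular":[0,0,0]},
  {"fingers":15,"delta_pos":[0,0,1.5],"angular":[0,0,0]},
  {"fingers":15,"delta_pos":[0,0,1.5],"angular":[0,0,0]},
  {"fingers":15,"delta_pos":[0,0,1.5],"angular":[0,0,0]},
])

```text
time: 13.4
position: [0.5017, 0.1162, 0.1903]
ee_rot: [-180.0, -0.0, -1.4]
contact_force: [2.4, -1.1, 1.1]
gripper_width: 0.0289
```

Emit:
apply_moves([
  {"fingers":15,"delta_pos":[0,0,1],"angular":[0,0,0]},
  {"fingers":15,"delta_pos":[0,0,1],"angular":[0,0,0]},
  {"fingers":15,"delta_pos":[0,0,1],"angular":[0,0,0]},
  {"fingers":15,"delta_pos":[0,0,1],"angular":[0,0,0]},
  {"fingers":15,"delta_pos":[0,0,1],"angular":[0,0,0]},
])

```text
time: 13.82
position: [0.502, 0.116, 0.1857]
ee_rot: [180.0, -0.1, -1.4]
contact_force: [2.8, -4.1, 8.1]
gripper_width: 0.0291
```

Emit:
apply_moves([
  {"fingers":15,"delta_pos":[0,0,1],"angular":[0,0,0]},
  {"fingers":15,"delta_pos":[0,0,1],"angular":[0,0,0]},
  {"fingers":15,"delta_pos":[0,0,1],"angular":[0,0,0]},
  {"fingers":15,"delta_pos":[0,0,1],"angular":[0,0,0]},
  {"fingers":15,"delta_pos":[0,0,1],"angular":[0,0,0]},
])

```text
time: 14.23
position: [0.5019, 0.1159, 0.1806]
ee_rot: [180.0, -0.1, -1.4]
contact_force: [4.0, -3.4, 4.4]
gripper_width: 0.0292
```

Emit:
apply_moves([
  {"fingers":15,"delta_pos":[0,0,0.8],"angular":[0,0,0]},
  {"fingers":15,"delta_pos":[0,0,0.8],"angular":[0,0,0]},
  {"fingers":15,"delta_pos":[0,0,0.8],"angular":[0,0,0]},
  {"fingers":15,"delta_pos":[0,0,0.8],"angular":[0,0,0]},
  {"fingers":15,"delta_pos":[0,0,0.8],"angular":[0,0,0]},
])

```text
time: 14.65
position: [0.502, 0.1159, 0.1766]
ee_rot: [180.0, -0.1, -1.4]
contact_force: [2.9, -4.2, 4.9]
gripper_width: 0.0295
```

Emit:
apply_moves([
  {"fingers":15,"delta_pos":[0.3,0,0.6],"angular":[0,0,0]},
  {"fingers":15,"delta_pos":[0,0,0.6],"angular":[0,0,0]},
  {"fingers":15,"delta_pos":[0,0,0.6],"angular":[0,0,0]},
  {"fingers":15,"delta_pos":[0,0,0.6],"angular":[0,0,0]},
  {"fingers":15,"delta_pos":[0,0,0.6],"angular":[0,0,0]},
])

```text
time: 15.07
position: [0.5021, 0.1159, 0.1735]
ee_rot: [180.0, -0.0, -1.4]
contact_force: [2.6, -4.2, 6.1]
gripper_width: 0.029
```

Emit:
apply_moves([
  {"fingers":15,"delta_pos":[0,0,0.6],"angular":[0,0,0]},
  {"fingers":15,"delta_pos":[0,0,0.6],"angular":[0,0,0]},
  {"fingers":15,"delta_pos":[0,0,0.6],"angular":[0,0,0]},
  {"fingers":15,"delta_pos":[0,0,0.6],"angular":[0,0,0]},
  {"fingers":15,"delta_pos":[0,0,0.6],"angular":[0,0,0]},
])

```text
time: 15.48
position: [0.5021, 0.1159, 0.1705]
ee_rot: [180.0, -0.0, -1.4]
contact_force: [2.9, -3.5, 4.6]
gripper_width: 0.0292
```

Emit:
apply_moves([
  {"fingers":15,"delta_pos":[0,0,0.6],"angular":[0,0,0]},
  {"fingers":15,"delta_pos":[0,0,0.6],"angular":[0,0,0]},
  {"fingers":15,"delta_pos":[0,0,0.6],"angular":[0,0,0]},
  {"fingers":15,"delta_pos":[0,0,0.6],"angular":[0,0,0]},
  {"fingers":15,"delta_pos":[0,0,0.6],"angular":[0,0,0]},
])

```text
time: 15.9
position: [0.5021, 0.116, 0.1675]
ee_rot: [180.0, -0.0, -1.4]
contact_force: [3.2, -3.7, 5.0]
gripper_width: 0.0292
```

```bash
python3 look.py z9; python3 -c "
from h import *
cam('wrist','w9.png')"
```

```text
15.9 [0.50210405 0.11597296 0.16751243] [ 1.79985944e+02 -4.68279846e-02 -1.37511488e+00] [ 3.21746326 -3.74785368  4.9601081 ]
wrist crop origin [297 190] x10; foot pred [317.613103   194.86808692] mouth-below pred [317.47873407 209.76058706]
side crop origin [273 172] x10; foot pred [292.76035324 203.27357991] mouth-below pred [292.65201041 191.8497603 ]
scene crop origin [327 215] x10; foot pred [346.90436695 244.61682436] mouth-below pred [347.44291883 234.76546286]
```

View pics/w9.png

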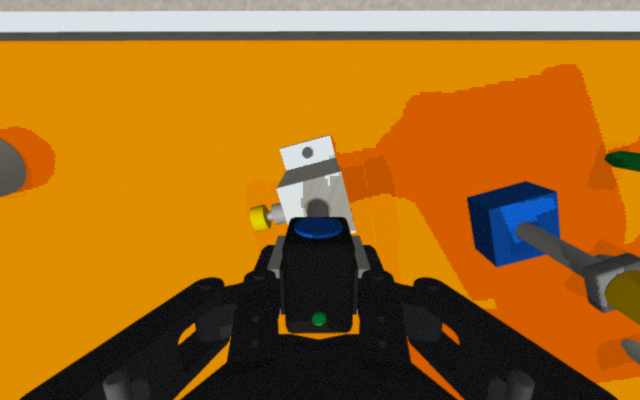

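View pics/z9.png

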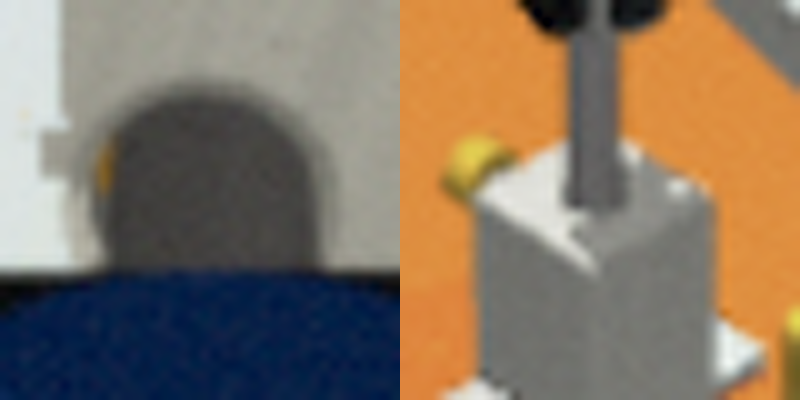

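Sliding well: rod in the bore, square to the belt. Continue down.

Emit:
apply_moves([
  {"fingers":15,"delta_pos":[0,0,0.6],"angular":[0,0,0]},
  {"fingers":15,"delta_pos":[0,0,0.6],"angular":[0,0,0]},
  {"fingers":15,"delta_pos":[0,0,0.6],"angular":[0,0,0]},
  {"fingers":15,"delta_pos":[0,0,0.6],"angular":[0,0,0]},
  {"fingers":15,"delta_pos":[0,0,0.6],"angular":[0,0,0]},
])

```text
time: 16.52
position: [0.5021, 0.116, 0.1645]
ee_rot: [180.0, -0.0, -1.4]
contact_force: [3.8, -4.6, 5.1]
gripper_width: 0.0291
```

Emit:
apply_moves([
  {"fingers":15,"delta_pos":[0,0,0.6],"angular":[0,0,0]},
  {"fingers":15,"delta_pos":[0,0,0.6],"angular":[0,0,0]},
  {"fingers":15,"delta_pos":[0,0,0.6],"angular":[0,0,0]},
  {"fingers":15,"delta_pos":[0,0,0.6],"angular":[0,0,0]},
  {"fingers":15,"delta_pos":[0,0,0.6],"angular":[0,0,0]},
])

```text
time: 16.93
position: [0.5021, 0.116, 0.1616]
ee_rot: [180.0, -0.0, -1.4]
contact_force: [3.2, -4.3, 5.4]
gripper_width: 0.0287
```

Emit:
apply_moves([
  {"fingers":15,"delta_pos":[0,0,0.6],"angular":[0,0,0]},
  {"fingers":15,"delta_pos":[0,0,0.6],"angular":[0,0,0]},
  {"fingers":15,"delta_pos":[0,0,0.6],"angular":[0,0,0]},
  {"fingers":15,"delta_pos":[0,0,0.6],"angular":[0,0,0]},
  {"fingers":15,"delta_pos":[0,0,0.6],"angular":[0,0,0]},
])

```text
time: 17.35
position: [0.5022, 0.116, 0.1586]
ee_rot: [180.0, -0.1, -1.4]
contact_force: [2.2, -4.4, 13.3]
gripper_width: 0.0292
```

Emit:
apply_moves([
  {"fingers":15,"delta_pos":[0,0,0.5],"angular":[0,0,0]},
  {"fingers":15,"delta_pos":[0,0,0.5],"angular":[0,0,0]},
  {"fingers":15,"delta_pos":[0,0,0.5],"angular":[0,0,0]},
  {"fingers":15,"delta_pos":[0,0,0.5],"angular":[0,0,0]},
  {"fingers":15,"delta_pos":[0,0,0.5],"angular":[0,0,0]},
])

```text
time: 17.77
position: [0.503, 0.116, 0.1578]
ee_rot: [-180.0, -0.2, -1.4]
contact_force: [-3.9, -7.4, 49.9]
gripper_width: 0.029
```

Emit:
apply_moves([
  {"fingers":15,"delta_pos":[0,0,-0.7],"angular":[0,0,0]},
  {"fingers":15,"delta_pos":[0,0,-0.6],"angular":[0,0,0]},
  {"fingers":15,"delta_pos":[0,0,0],"angular":[0,0,0]},
  {"fingers":15,"delta_pos":[0,0,0],"angular":[0,0,0]},
  {"fingers":15,"delta_pos":[0,0,0],"angular":[0,0,0]},
])

```text
time: 18.18
position: [0.5025, 0.116, 0.1583]
ee_rot: [180.0, -0.1, -1.4]
contact_force: [0.6, -5.3, 24.8]
gripper_width: 0.0288
```

```bash
python3 look.py z10; python3 -c "
from h import *
cam('wrist','w10.png')"
```

```text
18.1833 [0.50250844 0.11600079 0.15826273] [ 1.79996103e+02 -1.12066258e-01 -1.37664253e+00] [ 0.58045035 -5.25449895 24.77807794]
wrist crop origin [297 194] x10; foot pred [317.63949075 195.02947698] mouth-below pred [317.46182771 213.98818466]
side crop origin [273 172] x10; foot pred [292.89940232 205.73845977] mouth-below pred [292.76974644 191.80404174]
scene crop origin [327 215] x10; foot pred [346.67326344 246.82657374] mouth-below pred [347.32441688 234.8415056 ]
```

View pics/z10.png

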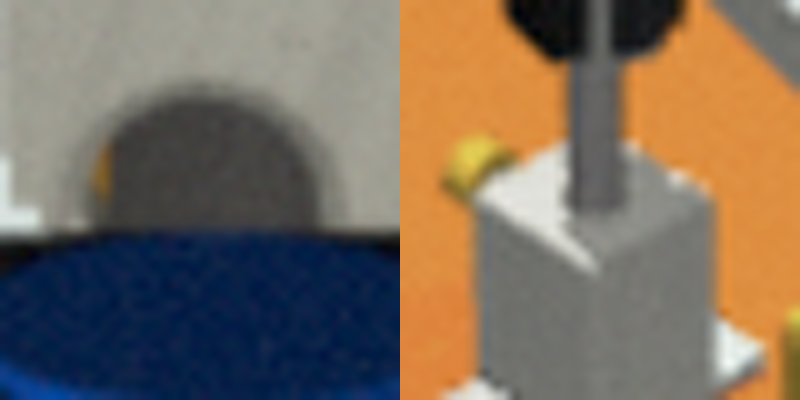

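View pics/w10.png

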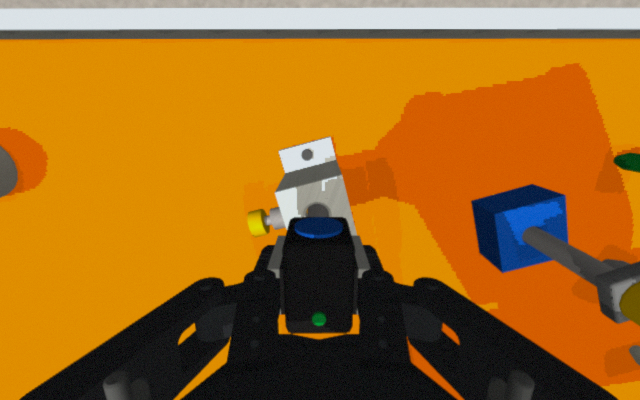

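Emit:
apply_moves([
  {"fingers":15,"delta_pos":[0,0,-0.5],"angular":[0,0,0]},
  {"fingers":15,"delta_pos":[0,0,0],"angular":[0,0,0]},
  {"fingers":15,"delta_pos":[0,0,0],"angular":[0,0,0]},
  {"fingers":32,"delta_pos":[0,0,0],"angular":[0,0,0]},
  {"fingers":40,"delta_pos":[0,0,0],"angular":[0,0,0]},
], squeeze=25)

```text
time: 18.8
position: [0.5011, 0.1162, 0.1574]
ee_rot: [180.0, 0.1, -1.4]
contact_force: [-0.2, -1.2, 0.5]
gripper_width: 0.0399
```

Emit:
apply_moves([
  {"fingers":60,"delta_pos":[0,0,0],"angular":[0,0,0]},
  {"fingers":60,"delta_pos":[0,0,0],"angular":[0,0,0]},
  {"fingers":60,"delta_pos":[0,0,0],"angular":[0,0,0]},
  {"fingers":60,"delta_pos":[0,0,0],"angular":[0,0,0]},
  {"fingers":60,"delta_pos":[0,0,0],"angular":[0,0,0]},
])

```text
time: 19.22
position: [0.5016, 0.1162, 0.1575]
ee_rot: [180.0, 0.0, -1.4]
contact_force: [-0.3, 0.8, 0.3]
gripper_width: 0.0602
```

```bash
python3 look.py z11; python3 -c "
from h import *
cam('wrist','w11.png')"
```

```text
19.2167 [0.5016381  0.11618326 0.15751711] [ 1.79999484e+02  1.41637723e-02 -1.38742216e+00] [-0.2648073   0.75379586  0.32871828]
wrist crop origin [297 194] x10; foot pred [317.64775386 194.71713913] mouth-below pred [317.46468823 214.10213331]
side crop origin [272 172] x10; foot pred [292.61279738 205.9972481 ] mouth-below pred [292.47495071 191.85991807]
scene crop origin [328 215] x10; foot pred [346.96434929 246.89429057] mouth-below pred [347.63577442 234.73743556]
```

View pics/w11.png

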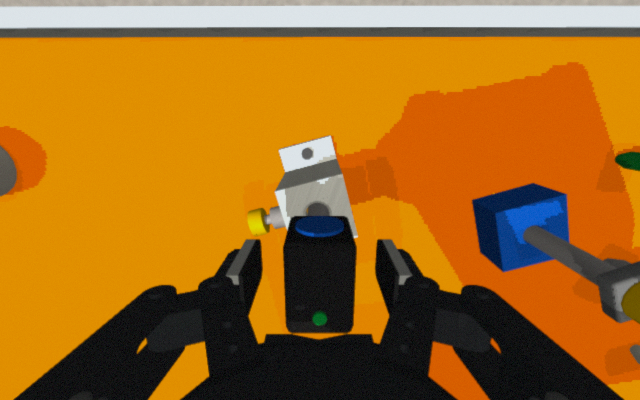

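Emit:
apply_moves([
  {"fingers":60,"delta_pos":[0,0,-12],"angular":[0,0,0]},
  {"fingers":60,"delta_pos":[0,0,-24],"angular":[0,0,0]},
  {"fingers":60,"delta_pos":[0,0,-30],"angular":[0,0,0]},
  {"fingers":60,"delta_pos":[0,0,-30],"angular":[0,0,0]},
  {"fingers":60,"delta_pos":[0,0,-14],"angular":[0,0,0]},
])

```text
time: 19.83
position: [0.5027, 0.1164, 0.2709]
ee_rot: [-180.0, -0.2, -1.4]
contact_force: [1.8, -1.4, 0.1]
gripper_width: 0.0599
```

Emit:
apply_moves([
  {"fingers":60,"delta_pos":[0,0,0],"angular":[0,0,0]},
  {"fingers":60,"delta_pos":[0,0,0],"angular":[0,0,0]},
  {"fingers":60,"delta_pos":[0,0,0],"angular":[0,0,0]},
  {"fingers":60,"delta_pos":[0,0,0],"angular":[0,0,0]},
  {"fingers":60,"delta_pos":[0,0,0],"angular":[0,0,0]},
])

```text
time: 20.25
position: [0.5012, 0.1161, 0.2665]
ee_rot: [180.0, 0.1, -1.4]
contact_force: [0.2, 0.4, -0.0]
gripper_width: 0.0601
```

```bash
python3 - <<'E'
from h import *
o=env.get_obs(); print(o['time'],o['position'],o['contact_force'])
C={n:cam(n) for n in ('wrist','side','scene')}
w=C['wrist'];img=w['frame'].copy();cv2.imwrite('pics/w12raw.png',img)
box(w,img,(.502,.116,.1526),np.radians(-1.4),(.022,.015,.018),(0,255,255));cv2.imwrite('pics/w12.png',cv2.resize(img[80:300,220:420],None,fx=2.7,fy=2.7))
out=[]
for n in('side','scene'):
    c=C[n];img=c['frame'].copy();q=proj(c,(.502,.116,.1)).astype(int)
    o_=q-28; im=cv2.resize(c['frame'][o_[1]:o_[1]+56,o_[0]:o_[0]+56],(400,400),interpolation=cv2.INTER_CUBIC)
    box(c,im,(.502,.116,.1526),np.radians(-1.4),(.022,.015,.018),(0,255,255),400/56,o_);out.append(im)
    r=[px(r) for r in pinpoint(n,'sensor_head')]; p=proj(c,(.502,.116,.1526)); print(n,p,[x.round(1).tolist() for x in r if np.linalg.norm(x-p)<20])
cv2.imwrite('pics/s12.png',np.hstack(out))
E
```

```text
20.25 [0.50119338 0.11609548 0.26654896] [ 0.22581067  0.40470724 -0.00532745]
side [292.39956222 169.20489907] [[296.0, 167.4]]
scene [348.59107285 214.49979974] [[347.0, 215.0]]
```

View pics/w12.png

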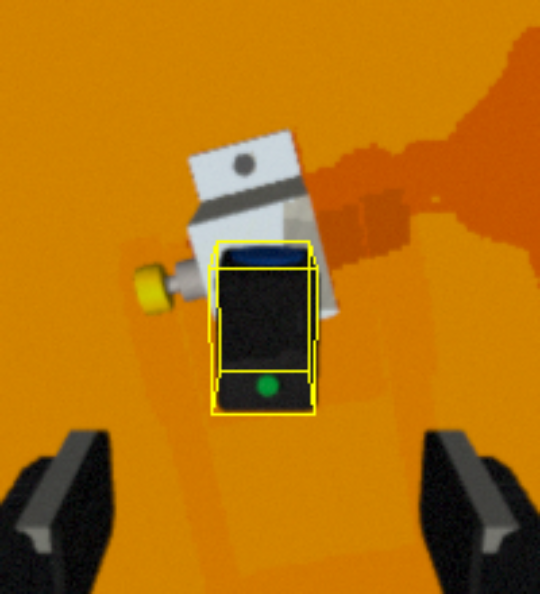

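View pics/s12.png

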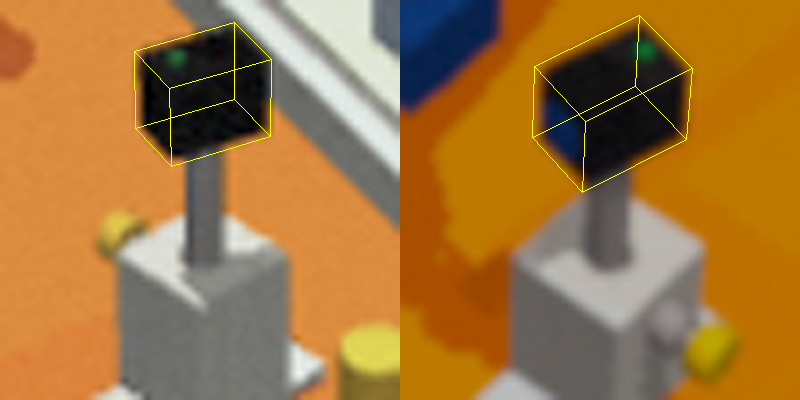

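```bash
python3 -c "
from h import *
print(env.hand_in()); print(env.get_obs()['time'])"
```

```text
the job is handed in; nothing more can be done
None
the job is handed in; nothing more can be done
```

The sensor post is standing in the holder. I drew the small black sensor out of its parking block, turned its lens to about -1.4° against the -1.3° I measured for straight across the belt, and slid the post past the plunger. I pushed down to a hard stop about 50 mm below the mouth, then let go and backed off. I handed the job in after about 20.5 s; the hand-in gives no verdict.

- **Final position:** in the last pictures from all three cameras the head lies close to the expected outline, with the post upright and the lens square to the belt. The fingers are well clear.
- **Undisturbed things:** I never went near the other post or the bystanders. I did not measure their positions again at the end.
- **Push force:** sliding took about 5 to 8 N. At the hard stop the wrist force briefly reached about 50 N, more than the 20 to 25 N intended but under the 60 N limit on that reading. I eased back at once.
- **Seat and plunger:** I could not read these joint values. That they are pressed in is judged from the riding force over the plunger, the steep rise at the end and the unchanged head height after letting go.
- **A disagreement along the way:** the network's mouth positions differed by about 1 cm in y between cameras. I used hand-refined pixels instead, which agreed to about 3 mm, and the fit confirmed them.

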